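# Block the gaps in a carton of samples

## Robot

A 6-joint arm with a two-finger parallel gripper is mounted at the origin on the work surface. World frame = base frame: x ahead of the robot, y to its left, z up, the work surface at z = 0. Lengths are in mm, angles in rad, forces in N, time in s.
With the tool pointing down it reaches from about 300 to 775 mm from the base axis. Payload 14.6 kg.
Tool frame: the origin (TCP) lies at the very end of the fingers, on their centre line; the grasp point (between the pads) lies 19 mm behind it (tcp_to_grasp is the distance from the TCP to the grasp point, in mm); z points along the fingers, y is the line along which they close (so a half turn about z gives the same grasp; the last joint's range is limited). The gripper opens to 94 mm and grips with 3 to 60 N. Pads are 16 mm wide; open, the fingers measure 119 mm over their backs; the gripper's body (75 mm by 177 mm) begins 78 mm behind the grasp point.
Start: joints at [1.223, 0.3, 1.521, -0, 1.321, -0.067], TCP at [152.416, 528.449, 205.446] pointing down, gripper open.
Joint ranges: [-3.03, 3.03], [-0.79, 2.21], [0.23, 2.52], [-1.04, 4.18], [0, 3.07], [-2.55, 2.55]. Speed limits (rad/s): [2.22, 2.22, 2.57, 3.14, 3.14, 3.14].

## Interface

Orientations are given as a 3x3 rotation matrix whose columns are the frame's x, y, z axes.
In Python, from rig import get_state, camera, camera_model, finish_job, cut_out, tip_of, tcp_to_grasp gives the robot as it stands.
- The arm moves only by the tool step_arm, never from a script. Its argument "steps" is a list of rows, each a list of 3 entries, a list of its own where there are three numbers: the shift along the tool's x, y, z scaled (see below), then the turn, a rotation vector about the tool's x, y, z scaled (see below), then the closure, from -1 (fully open) to 1 (shut). A call has 1 to 5 rows; each row shifts and turns the commanded pose from where the row before left it, along the tool's axes as they then stand; what a row does not reach is not made up. The controller multiplies each number of a shift by 300 mm and each number of a turn by 180 degrees. A row lasts 1/8 s, in which the tool goes at most 62.5 mm and 10.7 degrees, less where a joint would pass 70% of its speed; a pose out of reach is approached as far as the arm can. A call with a number of a shift or a turn outside -1 to 1 is refused whole. A call with a gripper value outside its range is refused whole. The fingers move at their own pace and stop on an object; "grip_force" is the grip in N (left out, the last holds). Time passes only in rows, so rows that do not move let the fingers close. It gives the time, the measured TCP pose, the force, the opening and the grip force at its end, in the units of the state.
- get_state(): the state, without advancing time (a new reading comes with each control period).
- camera(name): name is "scene" or "side" or "wrist"; returns the picture (420x560x3 uint8, red, green, blue); there is no depth.
- camera_model(name): a dict with "K" (3x3 intrinsics, pixels), "eye" and "orientation" of the camera in the world; the wrist camera has in their place "hand_eye" (4x4, takes a point from camera to tool coordinates, whose origin is the TCP and whose axes are the flange's). Camera axes: x right, y down, z forward; pixel columns grow to the right and rows downward; lengths in mm; the calibration is good to about 2 mm. The wrist camera is an equidistant fisheye: a pixel r from the principal point sees the ray r / f radians off the axis. A picture is of the moment at which its call begins: read the wrist's pose just before it. camera_model takes no time and is no camera call.
- finish_job(): hands the job in; it is judged then, once.
Trained networks look in the newest picture that a camera, given by its name, has taken for a name from the list of things; names that differ only in an ending like _2 or _b are one class to them, and where a whole thing is asked for, a point or a joint stands for the part that bears it (a point fixed in the world has none). Each returns a list of dicts, best first, with "confidence" (0 to 1); they miss things now and then, are a little off and sometimes report something else, mostly with a low value. They report only what shows in the picture. A call takes as long as a camera call. They do not tell look-alikes from the thing itself.
- cut_out(camera, name): "pixels" (420x560 bool, what is visible of it).
- tip_of(camera, name): "point" ([x, y, z] in mm, in world coordinates, good to about 4 mm: a listed point, or the origin of a listed thing).
The state is a dict: "clock": time; "joint_pos": joint angles; "joint_velocities": joint speeds; "tau": joint torques, N m; "tool_pos": TCP position; "ee_rot": TCP orientation; "wrist_force": force on the tool from outside, world axes, zero at the start; "torque": the same for the moment, N m; "width": finger opening in mm; "gripper_force": force on a finger pad.
Only numpy, scipy, OpenCV 4.12 (cv2) and the standard library are available. Lean on these libraries where they do the work, as an engineer would, in place of code of your own. Each camera call takes 0.05 s, during which the arm holds its last target. There are 200 camera calls.

## Task

The sample carton is packed, but the grey meter case in it can still slide, because there is an empty gap on either side of it. Fill the wider gap with the thick foam block and the narrower gap with the thin foam block, each the same way up as it stands now, its length across the carton, and let down until it stands on the carton's floor. The case stays between them, flat on the floor.

Things in the scene. Friction and masses are not known exactly. Their poses are not given: they have to be found in the camera images.
- carton: Open cardboard carton, fixed; inside 125 (x) by 318 (y) by 90 mm deep, walls and floor 5 mm. Origin: centre of underside, z up. Its y in mm: vial racks, fixed, 56 high, at -159..-91 and 91..159; wider gap -91..-31 (60 mm); loose grey case about -31..49; narrower gap 49..91 (42 mm). Gaps run the full 125 mm of x. Inner floor at z = 5 mm.
- meter_case: Grey plastic instrument case with a black band, 119 (x) by 80 (y) by 50 mm high, 0.6 to 1 kg, loose on the carton's floor between the two gaps, square to the carton, its centre at 6 to 12 mm in the carton's y. Origin: centre of its underside, z up.
- thick_block: Thicker of two tall off-white rigid foam blocks standing on the bench: 100 long (x), 52 thick (y), 90 mm high, about 60 g. The lowest 25 mm are bevelled on both long sides to a foot 38 mm thick. Origin: centre of underside, z up. Grip it across the thickness, near the top.
- thin_block: Thinner of the two tall off-white rigid foam blocks: 100 long (x), 34 thick (y), 90 mm high, about 60 g, standing. The lowest 25 mm are bevelled on both long sides to a foot 20 mm thick. Origin: centre of underside, z up. Grip it across the thickness, near the top. The low foam cube and flat foam slab nearby are leftovers.
Mind the look-alikes: they are no part of the job. Leave any blue or red look-alike of the thin_block alone.

How it is judged:
By the outcome, as a careful person would: the job done as asked, in the order asked, and still so for the second after the job is handed in, with the robot touching nothing.
It also fails if it takes over 67 s, if anything falls off the work surface, if the arm or the gripper's body presses on something with over 40 N, if the wrist force passes 120 N, or if a joint passes its speed limit or range.

## Working session

There is one attempt and no reset: what is moved stays moved. The work goes in short steps, Python scripts to look and compute and a tool call to move; the robot and the scene stay as the last step left them, time stands still between calls to the robot, and variables do not carry over. Pictures are saved under pics/ and viewed, at most 10 in all, crops included, and the job is handed in when it is done.

Besides the shell and the picture viewer there is one more tool, called after "Call:" as name(argument=value, ...) on one line, values as JSON. step_arm: Moves the arm, as the interface text tells. Shifts and turns lie within -1 to 1; 1 stands for 300 mm of shift or 180 degrees of turn. Its arguments: {"type":"object","properties":{"steps":{"type":"array","items":{"type":"array"}},"grip_force":{"type":"number"}},"required":["steps"]}

```bash
mkdir -p pics; ls; cat > h.py <<'E'
import numpy as np, cv2
from rig import *
def save(cam,fn):
    im=camera(cam); cv2.imwrite('pics/'+fn,im[:,:,::-1].copy()); return im
def proj(cam,P):
    m=camera_model(cam);K=np.array(m['K']);R=np.array(m['orientation']);e=np.array(m['eye'])
    p=(np.atleast_2d(P)-e)@R; q=p@K.T; return q[:,:2]/q[:,2:]
def hit(cam,uv,z):
    m=camera_model(cam);K=np.array(m['K']);R=np.array(m['orientation']);e=np.array(m['eye'])
    uv=np.atleast_2d(uv).astype(float); d=np.c_[uv,np.ones(len(uv))]@np.linalg.inv(K).T@R.T
    return e+d*((z-e[2])/d[:,2])[:,None]
E
python3 - <<'E'
from h import *
a=save('scene','a.png');b=save('side','b.png')
for c in('scene','side'):
  m=camera_model(c);print(c,np.round(m['eye']),np.round(m['orientation'],2).tolist())
  for n in('carton','meter_case','thick_block','thin_block'):
    for r in tip_of(c,n)[:4]: print(n,np.round(r['point'],1),round(r['confidence'],2),proj(c,r['point']).round())
E
```

```text
pics
scene [ 825. -531.  998.] [[0.73, 0.58, -0.35], [0.68, -0.62, 0.39], [0.01, -0.53, -0.85]]
carton [485.1 133.1   5.8] 0.96 [[349. 182.]]
meter_case [488.5 142.7   8.6] 0.6 [[353. 180.]]
thick_block [ 431.8 -371.4    1.6] 0.97 [[191. 305.]]
thin_block [328.2 -97.   -3.8] 0.89 [[244. 204.]]
thin_block [ 210.5 -314.1   -2.5] 0.62 [[148. 231.]]
thin_block [ 4.509e+02 -2.039e+02 -2.000e-01] 0.56 [[249. 261.]]
side [ -20. -747. 1020.] [[0.85, -0.41, 0.34], [-0.53, -0.65, 0.55], [-0.0, -0.64, -0.77]]
carton [4.884e+02 1.367e+02 3.000e-01] 0.84 [[266. 164.]]
meter_case [4.90e+02 1.44e+02 2.00e-01] 0.78 [[265. 162.]]
meter_case [486.2 137.3   2. ] 0.39 [[265. 164.]]
thick_block [ 433.  -364.6   -6.2] 0.61 [[359. 308.]]
thin_block [ 448.6 -206.5    0. ] 0.71 [[324. 255.]]
thin_block [ 323.9 -103.4    0.7] 0.69 [[259. 248.]]
thin_block [ 208.9 -317.     4.3] 0.57 [[263. 338.]]
thin_block [ 434.1 -365.    -3.5] 0.38 [[360. 308.]]
```

View pics/a.png

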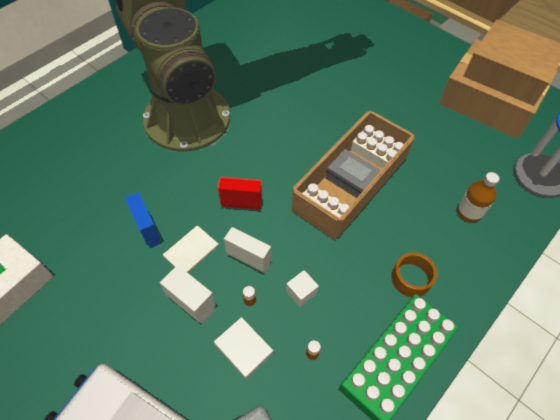

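View pics/b.png

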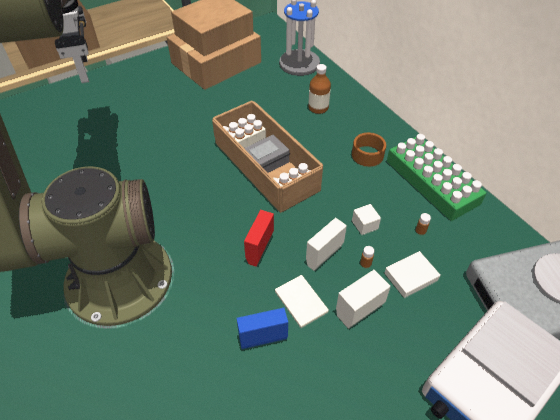

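The candidates for the thin block in the scene picture are off-white tall (249,250), red (241,194), and blue (143,220). The thick block is off-white tall at (189,292). The leftovers are slabs at (191,250) and (244,347) and a cube at (302,288). I choose (249,250) as thin and (189,292) as thick. The carton is at (353,173), and its wider gap seems to be on the near side.

```bash
cat > fit.py <<'E'
from h import *
from scipy.optimize import minimize
def block(t,f,L=100):
    return np.array([[sx*L/2,sy*w/2,z] for sx in(-1,1) for sy in(-1,1) for w,z in((f,0),(t,25),(t,90))])
def box(a,b,h): return np.array([[sx*a/2,sy*b/2,z] for sx in(-1,1) for sy in(-1,1) for z in(0,h)])
M={'thick_block':block(52,38),'thin_block':block(34,20),'carton':box(135,328,95)}
def sil(c,P,S=4):
    im=np.zeros((420*S,560*S),np.uint8); h=cv2.convexHull((proj(c,P)*S).astype(np.float32)).round().astype(np.int32)
    cv2.fillConvexPoly(im,h,1); return cv2.resize(im.astype(np.float32),(560,420),interpolation=cv2.INTER_AREA)
def place(P,q):
    c,s=np.cos(q[2]),np.sin(q[2]); return P@np.array([[c,-s,0],[s,c,0],[0,0,1]]).T+[q[0],q[1],0]
def masks(name,xy,cams=('scene','side')):
    out={}
    for c in cams:
        camera(c); best=None
        for r in cut_out(c,name):
            m=r['pixels']; v,u=np.nonzero(m); d=np.hypot(*(np.array([u.mean(),v.mean()])-proj(c,[*xy,45])[0]))
            if best is None or d<best[0]: best=(d,m)
        if best is not None and best[0]<25: out[c]=best[1].astype(np.float32)
        print(name,c,best and best[0])
    return out
def fit(name,xy,mk=None):
    mk=mk or masks(name,xy); res=[]
    def cost(q):
        q=[q[0],q[1],q[2]/50]; return sum(np.abs(sil(c,place(M[name],q))-m).sum()/m.sum() for c,m in mk.items())
    best=min(((cost([*xy,50*a]),a) for a in np.arange(-1.6,1.55,.1)))[1]
    x0=np.array([*xy,50*best])
    r=minimize(cost,x0,method='Nelder-Mead',options=dict(initial_simplex=[x0,x0+[8,0,0],x0+[0,8,0],x0+[0,0,6]],xatol=.1,fatol=1e-4))
    q=r.x/[1,1,50]; print(name,q.round(3),'deg',np.degrees(q[2]).round(1),'cost',round(r.fun,3)); return q
E
python3 - <<'E'
from fit import *
Q={n:fit(n,xy) for n,xy in(('thick_block',(432,-368)),('thin_block',(450,-205)),('carton',(487,135)))}
a=save('scene','c0.png')[:,:,::-1].copy()
for n,q in Q.items():
    cv2.polylines(a,[cv2.convexHull(proj('scene',place(M[n],q)).astype(np.float32)).round().astype(np.int32)],True,(255,0,255),1)
q=Q['carton']
for y in(-91,-31,49,91):
    p=proj('scene',place(np.array([[-60,y,5],[60,y,5.]]),q)).round().astype(int); cv2.line(a,p[0].tolist(),p[1].tolist(),(0,255,255),1)
print(camera_model('wrist'))
cv2.imwrite('pics/c.png',cv2.resize(a[100:330,150:430],(800,657))[:600])
E
```

```text
thick_block scene 2.330339834918429
thick_block side 1.2144590772777482
thick_block [ 4.30289e+02 -3.68781e+02  6.50000e-02] deg 3.7 cost 0.122
thin_block scene 2.3607206259059565
thin_block side 1.2185815464302543
thin_block [ 4.49510e+02 -2.06129e+02  2.34000e-01] deg 13.4 cost 0.096
carton scene 2.5981335902045903
carton side 3.1509725764258634
carton [4.86290e+02 1.33766e+02 6.20000e-02] deg 3.5 cost 0.458
{'K': array([[325.1922621 ,   0.        , 276.48881389],
       [  0.        , 325.1922621 , 212.58410216],
       [  0.        ,   0.        ,   1.        ]]), 'hand_eye': array([[ 1.56464472e-03, -9.58873342e-01, -2.83829996e-01,
         8.20526321e+01],
       [ 9.99998767e-01,  1.53831568e-03,  3.15656865e-04,
        -3.10763639e-01],
       [ 1.33945181e-04, -2.83830140e-01,  9.58874566e-01,
        -1.79639621e+02],
       [ 0.00000000e+00,  0.00000000e+00,  0.00000000e+00,
         1.00000000e+00]])}
```

View pics/c.png

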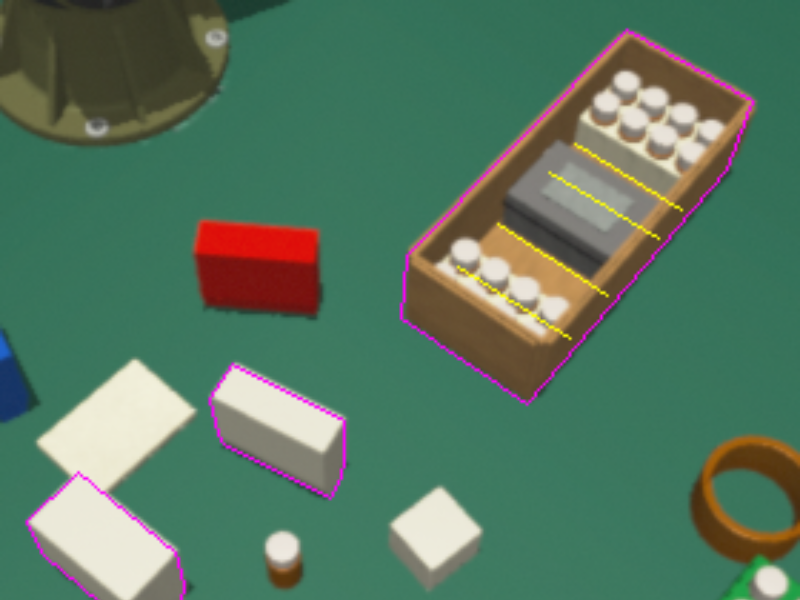

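The overlays match both off-white blocks and the carton. The wider gap is on the near side (world -y, crop 550,260) and the narrower one is beyond the case.

```bash
cat > go.py <<'E'
from h import *
from scipy.spatial.transform import Rotation as Ro
def plan(xyz,yaw):
    """tool pointing down, tool y along +-(-sin yaw, cos yaw)"""
    s=get_state();R=np.array(s['ee_rot']);p=np.array(s['tool_pos']);d=R.T@(np.array(xyz)-p)
    print('clock',s['clock'],'pos',p.round(1),'j',np.round(s['joint_pos'],2))
    print('shift mm',d.round(1),'rows/62.5:',round(np.linalg.norm(d)/62.5,1),'scaled',(d/300).round(4))
    for k in(0,np.pi):
        c,n=np.cos(yaw+k),np.sin(yaw+k);T=np.array([[c,n,0],[n,-c,0],[0,0,-1.]])
        v=Ro.from_matrix(R.T@T).as_rotvec();print('turn deg',np.degrees(v).round(2),'scaled',(v/np.pi).round(4))
E
python3 -c "
from go import *
print(get_state()['ee_rot'].round(3) if hasattr(get_state()['ee_rot'],'round') else get_state()['ee_rot'])
plan([430,-368.5,200],.065)"
```

```text
[[-0.961  0.277 -0.   ]
 [ 0.277  0.961  0.   ]
 [ 0.     0.    -1.   ]]
clock 1.15 pos [152.4 528.5 205.5] j [ 1.22  0.3   1.52  0.    1.32 -0.07]
shift mm [-515.3 -784.9    5.4] rows/62.5: 15.0 scaled [-1.7177 -2.6163  0.0181]
turn deg [ -0.    -0.   160.19] scaled [-0.     -0.      0.8899]
turn deg [  0.    -0.   -19.81] scaled [ 0.     -0.     -0.1101]
```

```bash
cat >> go.py <<'E'
def rows(way,yaw,turn=None,step=56.,ang=9.5):
    """rows of shift (scaled) and z turn (scaled) through waypoints, rounded; yaw = block yaw, turn (deg) chosen nearest or given"""
    s=get_state();R=np.array(s['ee_rot']);p=np.array(s['tool_pos'])
    c,n=np.cos(yaw),np.sin(yaw);T=np.array([[c,n,0],[n,-c,0],[0,0,-1.]])
    v=np.degrees(Ro.from_matrix(R.T@T).as_rotvec()[2])
    if turn is None: v=(v+90)%180-90
    elif abs(v-turn)>90: v=v-180*np.sign(v)
    print('clock',s['clock'],'pos',p.round(1),'turn',round(v,2),'j',np.round(s['joint_pos'],2))
    pts=[]; a=p
    for w in way:
        w=np.array(w,float); k=max(1,int(np.ceil(np.linalg.norm(w-a)/step))); pts+=[a+(w-a)*(i+1)/k for i in range(k)]; a=w
    while len(pts)*ang<abs(v): pts.append(a)
    t=v/len(pts)
    for i,q in enumerate(pts):
        sh=np.round(R.T@(q-p)/300,3); tr=round(t/180,4)
        print([sh.tolist(),[0,0,tr]])
        p=p+R@sh*300; R=R@Ro.from_rotvec([0,0,tr*np.pi]).as_matrix()
E
python3 -c "
from go import *
rows([[480,80,205],[430,-368.5,205]],.065,160)"
```

```text
clock 1.15 pos [152.4 528.5 205.5] turn 160.19 j [ 1.22  0.3   1.52  0.    1.32 -0.07]
[[-0.146, -0.113, 0.0], [0, 0, np.float64(0.0468)]]
[[-0.162, -0.091, 0.0], [0, 0, np.float64(0.0468)]]
[[-0.173, -0.066, 0.0], [0, 0, np.float64(0.0468)]]
[[-0.18, -0.04, 0.001], [0, 0, np.float64(0.0468)]]
[[-0.185, -0.013, -0.0], [0, 0, np.float64(0.0468)]]
[[-0.185, 0.014, -0.0], [0, 0, np.float64(0.0468)]]
[[-0.18, 0.041, 0.0], [0, 0, np.float64(0.0468)]]
[[-0.173, 0.067, 0.0], [0, 0, np.float64(0.0468)]]
[[-0.161, 0.091, 0.0], [0, 0, np.float64(0.0468)]]
[[-0.146, 0.114, 0.0], [0, 0, np.float64(0.0468)]]
[[-0.166, 0.012, 0.0], [0, 0, np.float64(0.0468)]]
[[-0.164, 0.036, 0.0], [0, 0, np.float64(0.0468)]]
[[-0.156, 0.059, 0.0], [0, 0, np.float64(0.0468)]]
[[-0.146, 0.082, 0.0], [0, 0, np.float64(0.0468)]]
[[-0.132, 0.102, 0.0], [0, 0, np.float64(0.0468)]]
[[-0.116, 0.12, 0.0], [0, 0, np.float64(0.0468)]]
[[-0.097, 0.136, 0.0], [0, 0, np.float64(0.0468)]]
[[-0.076, 0.149, 0.0], [0, 0, np.float64(0.0468)]]
[[-0.053, 0.159, 0.0], [0, 0, np.float64(0.0468)]]
```

Call:
step_arm(steps=[[[-0.146,-0.113,0],[0,0,0.0468],-1],[[-0.162,-0.091,0],[0,0,0.0468],-1],[[-0.173,-0.066,0],[0,0,0.0468],-1],[[-0.18,-0.04,0],[0,0,0.0468],-1],[[-0.185,-0.013,0],[0,0,0.0468],-1]])

```text
clock: 1.78
tool_pos: [317.0, 302.8, 205.7]
ee_rot: [[-0.523, 0.852, 0.001], [0.852, 0.523, 0.0], [0.0, 0.001, -1.0]]
wrist_force: [1.0, 0.6, 0.0]
width: 93.9
gripper_force: 0.0
```

Call:
step_arm(steps=[[[-0.185,0.014,0],[0,0,0.0468],-1],[[-0.18,0.041,0],[0,0,0.0468],-1],[[-0.173,0.067,0],[0,0,0.0468],-1],[[-0.161,0.091,0],[0,0,0.0468],-1],[[-0.146,0.114,0],[0,0,0.0468],-1]])

```text
clock: 2.4
tool_pos: [480.8, 78.2, 205.7]
ee_rot: [[0.184, 0.983, 0.001], [0.983, -0.184, 0.0], [0.0, 0.001, -1.0]]
wrist_force: [0.3, -0.0, -0.2]
width: 93.9
gripper_force: 0.0
```

Call:
step_arm(steps=[[[-0.166,0.012,0],[0,0,0.0468],-1],[[-0.164,0.036,0],[0,0,0.0468],-1],[[-0.156,0.059,0],[0,0,0.0468],-1],[[-0.146,0.082,0],[0,0,0.0468],-1],[[-0.132,0.102,0],[0,0,0.0468],-1]])

```text
clock: 3.02
tool_pos: [451.9, -170.8, 205.6]
ee_rot: [[0.796, 0.606, 0.0], [0.606, -0.796, -0.0], [0.0, 0.0, -1.0]]
wrist_force: [0.8, 0.0, 0.8]
width: 94.1
gripper_force: 0.0
```

Call:
step_arm(steps=[[[-0.116,0.12,0],[0,0,0.0468],-1],[[-0.097,0.136,0],[0,0,0.0468],-1],[[-0.076,0.149,0],[0,0,0.0468],-1],[[-0.053,0.159,0],[0,0,0.0468],-1],[[0,0,0],[0,0,0],-1]])

```text
clock: 3.65
tool_pos: [429.2, -371.0, 204.8]
ee_rot: [[0.998, 0.062, -0.001], [0.062, -0.998, 0.0], [-0.001, -0.0, -1.0]]
wrist_force: [0.0, 0.6, -0.4]
width: 94.4
gripper_force: 0.0
```

```bash
python3 -c "
from go import *
rows([[430,-368.5,150],[430,-368.5,65]],.065)
save('wrist','d.png')"
```

```text
clock 3.65 pos [ 429.2 -371.   204.8] turn -0.15 j [-0.78  0.34  1.47 -0.    1.33  0.73]
[[0.003, -0.008, 0.183], [0, 0, np.float64(-0.0003)]]
[[0.0, -0.0, 0.141], [0, 0, np.float64(-0.0003)]]
[[0.0, -0.0, 0.142], [0, 0, np.float64(-0.0003)]]
```

View pics/d.png

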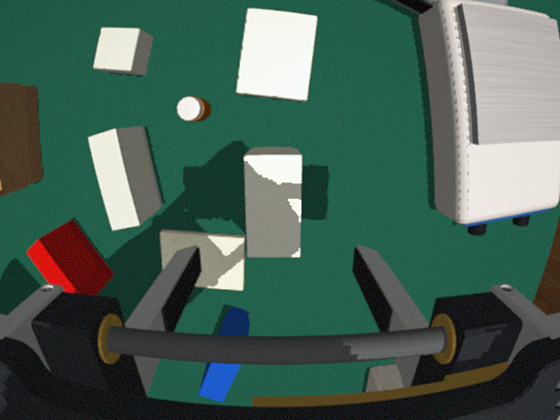

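The wrist view shows the thick block (245–302, 150–257) centred between the open fingers and square to them.

Call:
step_arm(steps=[[[0.003,-0.008,0.183],[0,0,0],-1],[[0,0,0.141],[0,0,0],-1],[[0,0,0.142],[0,0,0],-1],[[0,0,0],[0,0,0],-1]], grip_force=15)

```text
clock: 4.2
tool_pos: [430.2, -364.1, 63.6]
ee_rot: [[0.998, 0.069, -0.004], [0.069, -0.998, 0.004], [-0.003, -0.004, -1.0]]
wrist_force: [-0.8, 0.1, 0.5]
width: 94.0
gripper_force: 0.0
```

Call:
step_arm(steps=[[[0,0,0],[0,0,0],1],[[0,0,0],[0,0,0],1],[[0,0,0],[0,0,0],1],[[0,0,0],[0,0,0],1],[[0,0,0],[0,0,0],1]])

```text
clock: 4.82
tool_pos: [431.0, -366.3, 65.9]
ee_rot: [[0.998, 0.067, 0.0], [0.067, -0.998, -0.0], [0.0, 0.0, -1.0]]
wrist_force: [0.1, -0.2, 2.4]
width: 52.1
gripper_force: 15.0
```

Call:
step_arm(steps=[[[0,0,-0.1],[0,0,0],1],[[0,0,-0.18],[0,0,0],1],[[0,0,-0.18],[0,0,0],1],[[0,0,0],[0,0,0],1]])

```text
clock: 5.32
tool_pos: [432.0, -367.2, 207.8]
ee_rot: [[0.998, 0.067, 0.005], [0.067, -0.998, -0.005], [0.005, 0.005, -1.0]]
wrist_force: [0.6, -0.5, -0.5]
width: 52.0
gripper_force: 15.0
```

```bash
python3 -c "
from fit import *
from go import *
s=get_state();print(s['width'],s['gripper_force'],s['wrist_force'])
q=[486.3,133.8,.062]
t=place(np.array([[0,-61,0.]]),q)[0];print('thick target',t, 'thin',place(np.array([[0,70,0.]]),q))
rows([[470,-150,203],[t[0],t[1],205]],.062)
save('wrist','e.png')"
```

```text
52.00018650434845 14.96409460902214 [ 0.61603585 -0.46392873 -0.5487064 ]
thick target [490.07957746  72.91720445   0.        ] thin [[481.96277996 203.66550309   0.        ]]
clock 5.325 pos [ 432.  -367.2  207.8] turn 0.3 j [-0.77  0.33  1.47  0.    1.33  0.73]
[[0.044, -0.178, 0.003], [0, 0, np.float64(0.0002)]]
[[0.043, -0.179, 0.004], [0, 0, np.float64(0.0002)]]
[[0.044, -0.178, 0.003], [0, 0, np.float64(0.0002)]]
[[0.043, -0.179, 0.003], [0, 0, np.float64(0.0002)]]
[[0.029, -0.184, -0.002], [0, 0, np.float64(0.0002)]]
[[0.029, -0.185, -0.003], [0, 0, np.float64(0.0002)]]
[[0.028, -0.184, -0.002], [0, 0, np.float64(0.0002)]]
[[0.029, -0.184, -0.003], [0, 0, np.float64(0.0002)]]
```

View pics/e.png

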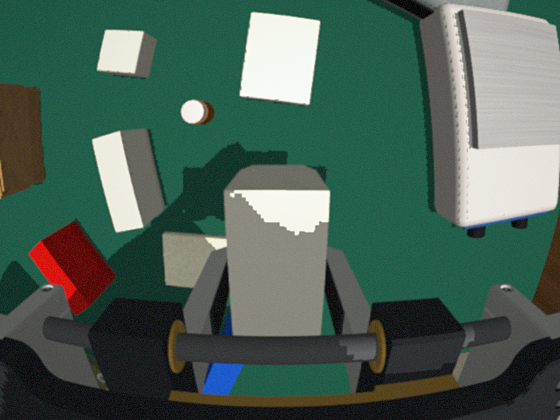

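The thick block is held squarely. I'll carry it over the carton.

Call:
step_arm(steps=[[[0.044,-0.178,0],[0,0,0],1],[[0.043,-0.179,0],[0,0,0],1],[[0.044,-0.178,0],[0,0,0],1],[[0.043,-0.179,0],[0,0,0],1],[[0.029,-0.184,0],[0,0,0],1]])

```text
clock: 6.0
tool_pos: [473.0, -91.4, 202.1]
ee_rot: [[0.998, 0.067, -0.002], [0.067, -0.998, 0.001], [-0.002, -0.001, -1.0]]
wrist_force: [0.6, -0.3, -0.6]
width: 51.8
gripper_force: 15.0
```

Call:
step_arm(steps=[[[0.029,-0.185,0],[0,0,0],1],[[0.028,-0.184,0],[0,0,0],1],[[0.029,-0.184,0],[0,0,0],1],[[0,0,0],[0,0,0],1],[[0,0,0],[0,0,0],1]])

```text
clock: 6.62
tool_pos: [487.7, 73.7, 202.5]
ee_rot: [[0.998, 0.068, -0.002], [0.068, -0.998, -0.0], [-0.002, 0.0, -1.0]]
wrist_force: [-0.6, -0.5, -0.4]
width: 51.9
gripper_force: 15.0
```

```bash
cat >> h.py <<'E'
def wproj(P,s):
    m=camera_model('wrist');K=np.array(m['K']);H=np.array(m['hand_eye'])
    p=(np.atleast_2d(P)-np.array(s['tool_pos']))@np.array(s['ee_rot']); p=(p-H[:3,3])@H[:3,:3]
    th=np.arctan2(np.hypot(p[:,0],p[:,1]),p[:,2]); r=p[:,:2]/np.hypot(p[:,0],p[:,1])[:,None]*th[:,None]
    return r*K[0,0]+K[:2,2]
E
python3 -c "
from fit import *
from go import *
q=[486.3,133.8,.062]
t=place(np.array([[0,-61,0.]]),q)[0]
rows([[t[0],t[1],150],[t[0],t[1],70]],.062)
s=get_state();a=save('wrist','f0.png')[:,:,::-1].copy()
def L(P,col):
    p=np.linspace(P[0],P[1],20); cv2.polylines(a,[wproj(place(p,q),s).round().astype(np.int32)],False,col,1)
for x in(-62.5,62.5): L([[x,-159,95],[x,159,95]],(255,0,255))
for y in(-159,159): L([[-62.5,y,95],[62.5,y,95]],(255,0,255))
for y,z in((-31,55),(49,55),(-91,61),(91,61)): L([[-60,y,z],[60,y,z]],(0,0,255))
cv2.imwrite('pics/f.png',a)"
```

```text
clock 6.625 pos [487.7  73.7 202.5] turn 0.33 j [ 0.08  0.18  1.68 -0.    1.29  1.58]
[[0.008, 0.003, 0.175], [0, 0, np.float64(0.0006)]]
[[0.0, -0.0, 0.133], [0, 0, np.float64(0.0006)]]
[[0.001, -0.0, 0.134], [0, 0, np.float64(0.0006)]]
```

View pics/f.png

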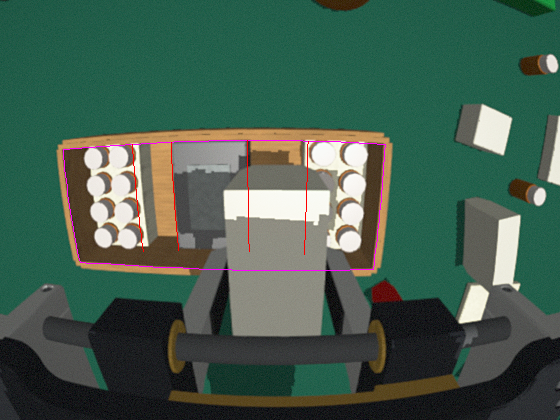

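The overlay agrees to about 1 px: rim, rack edge (306) and case edge (248). The gap lies under the block. I'll lower it in stages.

Call:
step_arm(steps=[[[0.008,0.003,0.16],[0,0,0.001],1],[[0,0,0.12],[0,0,0.001],1],[[0,0,0],[0,0,0],1],[[0,0,0],[0,0,0],1]])

```text
clock: 7.18
tool_pos: [491.2, 72.7, 121.0]
ee_rot: [[0.998, 0.06, 0.001], [0.06, -0.998, 0.0], [0.001, -0.0, -1.0]]
wrist_force: [-0.1, -0.3, -0.9]
width: 52.1
gripper_force: 15.0
```

```bash
python3 -c "
from fit import *
from go import *
q=[486.3,133.8,.062]
t=place(np.array([[0,-61,0.]]),q)[0]
rows([[t[0],t[1],85],[t[0],t[1],73]],.062)
a=save('scene','g0.png')[:,:,::-1];b=save('side','g1.png')[:,:,::-1]
cv2.imwrite('pics/g.png',np.hstack([cv2.resize(a[100:245,280:425],(400,400)),cv2.resize(b[90:220,205:335],(400,400))]))"
```

```text
clock 7.175 pos [491.2  72.7 121. ] turn -0.11 j [ 0.07  0.27  1.77 -0.    1.1   1.58]
[[-0.004, -0.001, 0.12], [0, 0, np.float64(-0.0003)]]
[[-0.0, -0.0, 0.04], [0, 0, np.float64(-0.0003)]]
```

View pics/g.png

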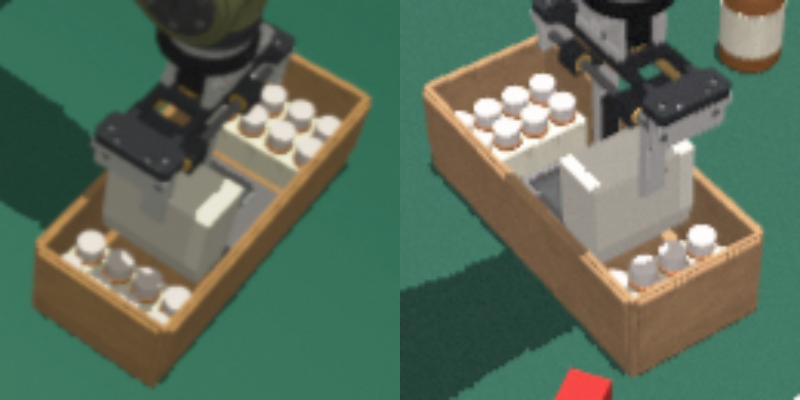

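The block (205,200 in the left half) is entering the gap between the near rack and the case, clear on both sides.

Call:
step_arm(steps=[[[-0.002,0,0.06],[0,0,0],1],[[0,0,0.06],[0,0,0],1],[[0,0,0],[0,0,0],1]])

```text
clock: 7.65
tool_pos: [489.9, 73.1, 83.8]
ee_rot: [[0.998, 0.061, -0.0], [0.061, -0.998, -0.0], [-0.0, 0.0, -1.0]]
wrist_force: [-1.0, 0.1, -0.3]
width: 51.9
gripper_force: 15.0
```

Call:
step_arm(steps=[[[0,0,0.02],[0,0,0],1],[[0,0,0.014],[0,0,0],1],[[0,0,0],[0,0,0],1]])

```text
clock: 8.02
tool_pos: [490.0, 73.2, 73.5]
ee_rot: [[0.998, 0.061, -0.0], [0.061, -0.998, -0.0], [-0.0, 0.0, -1.0]]
wrist_force: [-0.5, -0.1, 0.0]
width: 51.8
gripper_force: 15.0
```

Call:
step_arm(steps=[[[0,0,0.006],[0,0,0],1],[[0,0,0],[0,0,0],1],[[0,0,0],[0,0,0],1]])

```text
clock: 8.4
tool_pos: [490.0, 73.2, 71.8]
ee_rot: [[0.998, 0.061, 0.0], [0.061, -0.998, 0.0], [0.0, -0.0, -1.0]]
wrist_force: [0.3, -1.0, 0.2]
width: 52.1
gripper_force: 15.0
```

Call:
step_arm(steps=[[[0,0,0.004],[0,0,0],1],[[0,0,0],[0,0,0],1],[[0,0,0],[0,0,0],1]])

```text
clock: 8.78
tool_pos: [490.2, 73.0, 70.8]
ee_rot: [[0.998, 0.061, 0.001], [0.061, -0.998, -0.0], [0.001, 0.0, -1.0]]
wrist_force: [-1.7, -2.7, 5.2]
width: 52.0
gripper_force: 15.0
```

It touches the floor at the expected height, 5 N. I'll release it a little and rise.

Call:
step_arm(steps=[[[0,0,0],[0,0,0],-0.25],[[0,0,0],[0,0,0],-0.25],[[0,0,0],[0,0,0],-0.25],[[0,0,-0.05],[0,0,0],-0.25],[[0,0,-0.1],[0,0,0],-0.25]])

```text
clock: 9.4
tool_pos: [489.6, 73.2, 116.1]
ee_rot: [[0.998, 0.061, -0.002], [0.061, -0.998, -0.0], [-0.002, 0.0, -1.0]]
wrist_force: [0.3, -0.7, 0.3]
width: 58.6
gripper_force: 0.0
```

Call:
step_arm(steps=[[[0,0,-0.15],[0,0,0],-1],[[0,0,-0.15],[0,0,0],-1],[[0,0,0],[0,0,0],-1]])

```text
clock: 9.78
tool_pos: [491.2, 73.3, 209.6]
ee_rot: [[0.998, 0.061, 0.007], [0.061, -0.998, 0.001], [0.007, -0.0, -1.0]]
wrist_force: [0.8, -0.8, -0.8]
width: 85.5
gripper_force: 0.0
```

```bash
python3 -c "
from go import *
rows([[449.8,-206,205]],.234)"
```

```text
clock 9.775 pos [491.2  73.3 209.6] turn -9.91 j [0.07 0.17 1.67 0.   1.29 1.58]
[[-0.032, 0.153, 0.002], [0, 0, np.float64(-0.0092)]]
[[-0.037, 0.153, 0.003], [0, 0, np.float64(-0.0092)]]
[[-0.042, 0.151, 0.002], [0, 0, np.float64(-0.0092)]]
[[-0.045, 0.15, 0.002], [0, 0, np.float64(-0.0092)]]
[[-0.05, 0.149, 0.003], [0, 0, np.float64(-0.0092)]]
[[-0.054, 0.147, 0.002], [0, 0, np.float64(-0.0092)]]
```

Call:
step_arm(steps=[[[-0.032,0.153,0],[0,0,-0.0092],-1],[[-0.037,0.153,0],[0,0,-0.0092],-1],[[-0.042,0.151,0],[0,0,-0.0092],-1],[[-0.045,0.15,0],[0,0,-0.0092],-1],[[-0.05,0.149,0],[0,0,-0.0092],-1]])

```text
clock: 10.4
tool_pos: [454.8, -160.8, 205.3]
ee_rot: [[0.979, 0.205, -0.0], [0.205, -0.979, 0.0], [-0.0, -0.0, -1.0]]
wrist_force: [0.1, -0.5, 0.4]
width: 94.0
gripper_force: 0.0
```

Call:
step_arm(steps=[[[-0.054,0.147,0],[0,0,-0.0092],-1],[[0,0,0],[0,0,0],-1],[[0,0,0],[0,0,0],-1]])

```text
clock: 10.78
tool_pos: [448.5, -205.5, 205.1]
ee_rot: [[0.973, 0.232, -0.001], [0.232, -0.973, 0.001], [-0.0, -0.001, -1.0]]
wrist_force: [-0.4, 0.8, -0.5]
width: 94.0
gripper_force: 0.0
```

```bash
python3 -c "
from go import *
from fit import *
rows([[449.7,-206,150],[449.7,-206,65]],.234)
a=save('scene','h0.png')[:,:,::-1];b=save('wrist','h1.png')[:,:,::-1]
cv2.imwrite('pics/h.png',np.hstack([cv2.resize(a[100:245,280:425],(340,420)),b[:,60:520]]))"
```

```text
clock 10.775 pos [ 448.5 -205.5  205.1] turn -0.01 j [-0.5   0.17  1.68  0.    1.29  0.83]
[[0.004, 0.003, 0.184], [0, 0, np.float64(-0.0)]]
[[-0.0, -0.0, 0.141], [0, 0, np.float64(-0.0)]]
[[-0.0, -0.0, 0.142], [0, 0, np.float64(-0.0)]]
```

View pics/h.png

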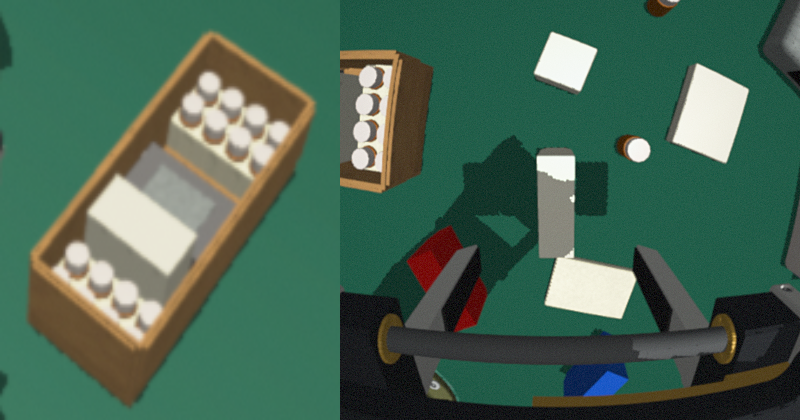

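The thick block stands in the wider gap. The thin block (537–575, 150–258 in the right half) is centred between the fingers.

Call:
step_arm(steps=[[[0.004,0.003,0.184],[0,0,0],-1],[[0,0,0.141],[0,0,0],-1],[[0,0,0.142],[0,0,0],-1],[[0,0,0],[0,0,0],1],[[0,0,0],[0,0,0],1]])

```text
clock: 11.5
tool_pos: [450.9, -206.5, 67.0]
ee_rot: [[0.972, 0.233, 0.002], [0.233, -0.972, -0.001], [0.001, 0.001, -1.0]]
wrist_force: [-0.4, 0.5, 0.5]
width: 77.5
gripper_force: 0.0
```

Call:
step_arm(steps=[[[0,0,0],[0,0,0],1],[[0,0,0],[0,0,0],1],[[0,0,0],[0,0,0],1],[[0,0,0],[0,0,0],1],[[0,0,0],[0,0,0],1]])

```text
clock: 12.12
tool_pos: [450.0, -206.7, 65.4]
ee_rot: [[0.973, 0.232, 0.0], [0.232, -0.973, -0.0], [0.0, 0.0, -1.0]]
wrist_force: [-0.0, 0.2, 0.1]
width: 34.2
gripper_force: 14.9
```

Call:
step_arm(steps=[[[0,0,-0.1],[0,0,0],1],[[0,0,-0.2],[0,0,0],1],[[0,0,-0.2],[0,0,0],1],[[0,0,0],[0,0,0],1]])

```text
clock: 12.62
tool_pos: [451.4, -207.3, 219.5]
ee_rot: [[0.973, 0.232, 0.007], [0.232, -0.973, -0.004], [0.006, 0.005, -1.0]]
wrist_force: [-0.6, 0.2, -1.0]
width: 34.3
gripper_force: 14.9
```

```bash
python3 -c "
from go import *
rows([[482.2,203.7,215]],.062)"
```

```text
clock 12.625 pos [ 451.4 -207.3  219.5] turn 9.88 j [-0.5   0.16  1.65  0.    1.32  0.83]
[[0.052, -0.164, 0.001], [0, 0, np.float64(0.0069)]]
[[0.049, -0.164, 0.002], [0, 0, np.float64(0.0069)]]
[[0.045, -0.166, 0.001], [0, 0, np.float64(0.0069)]]
[[0.042, -0.167, 0.001], [0, 0, np.float64(0.0069)]]
[[0.038, -0.167, 0.002], [0, 0, np.float64(0.0069)]]
[[0.034, -0.168, 0.001], [0, 0, np.float64(0.0069)]]
[[0.03, -0.169, 0.001], [0, 0, np.float64(0.0069)]]
[[0.027, -0.17, 0.002], [0, 0, np.float64(0.0069)]]
```

Call:
step_arm(steps=[[[0.052,-0.164,0],[0,0,0.0069],1],[[0.049,-0.164,0],[0,0,0.0069],1],[[0.045,-0.166,0],[0,0,0.0069],1],[[0.042,-0.167,0],[0,0,0.0069],1],[[0.038,-0.167,0],[0,0,0.0069],1]])

```text
clock: 13.25
tool_pos: [468.9, 51.9, 214.2]
ee_rot: [[0.992, 0.125, -0.002], [0.125, -0.992, -0.0], [-0.002, -0.0, -1.0]]
wrist_force: [0.9, -0.4, -0.7]
width: 33.6
gripper_force: 14.9
```

Call:
step_arm(steps=[[[0.034,-0.168,0],[0,0,0.0069],1],[[0.03,-0.169,0],[0,0,0.0069],1],[[0.027,-0.17,0],[0,0,0.0069],1],[[0,0,0],[0,0,0],1],[[0,0,0],[0,0,0],1]])

```text
clock: 13.88
tool_pos: [480.4, 203.9, 214.3]
ee_rot: [[0.998, 0.061, -0.002], [0.061, -0.998, -0.001], [-0.002, 0.001, -1.0]]
wrist_force: [-0.5, -0.8, -1.3]
width: 33.7
gripper_force: 14.9
```

```bash
python3 -c "
from fit import *
from go import *
q=[486.3,133.8,.062]
rows([[482,203.7,125]],.062)
s=get_state();a=save('wrist','i0.png')[:,:,::-1].copy()
def L(P,col):
    p=np.linspace(P[0],P[1],20); cv2.polylines(a,[wproj(place(p,q),s).round().astype(np.int32)],False,col,1)
for y in(-159,159): L([[-62.5,y,95],[62.5,y,95]],(255,0,255))
for y,z in((-31,55),(49,55),(91,61)): L([[-60,y,z],[60,y,z]],(0,0,255))
cv2.imwrite('pics/i.png',cv2.resize(a[60:310,150:500],(800,571)))"
```

```text
clock 13.875 pos [480.4 203.9 214.3] turn -0.03 j [ 0.33  0.23  1.59 -0.    1.33  1.84]
[[0.003, 0.0, 0.149], [0, 0, np.float64(-0.0001)]]
[[0.003, 0.001, 0.149], [0, 0, np.float64(-0.0001)]]
```

View pics/i.png

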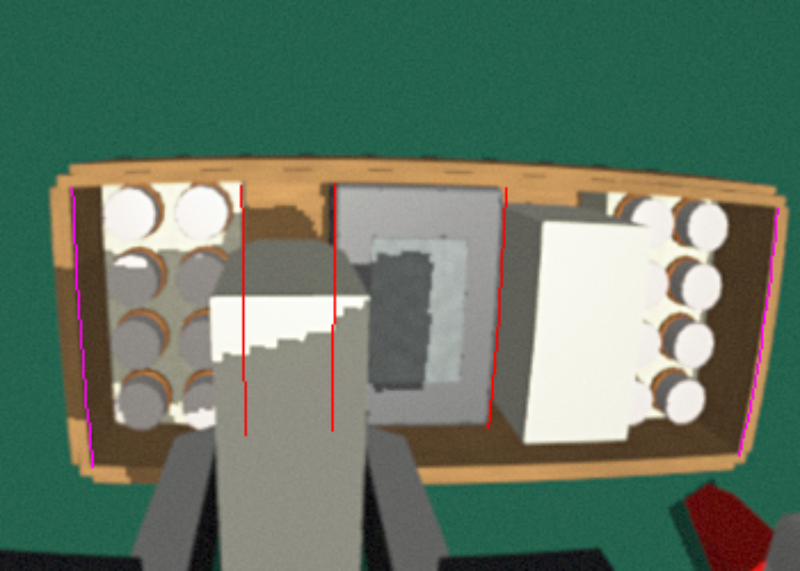

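The red predictions lie on the rack edge (crop 242) and the case edges (333, 500). The gap is as modelled, so I lower the block.

Call:
step_arm(steps=[[[0.004,0.001,0.15],[0,0,0],1],[[0.001,0,0.15],[0,0,0],1],[[0,0,0.06],[0,0,0],1],[[0,0,0],[0,0,0],1],[[0,0,0],[0,0,0],1]])

```text
clock: 14.55
tool_pos: [482.8, 203.7, 108.4]
ee_rot: [[0.998, 0.06, 0.001], [0.06, -0.998, 0.0], [0.001, -0.0, -1.0]]
wrist_force: [-0.1, -0.6, -0.2]
width: 34.1
gripper_force: 14.9
```

```bash
python3 -c "
from go import *
rows([[482,203.7,71]],.062);print(get_state()['wrist_force'])"
```

```text
clock 14.55 pos [482.8 203.7 108.4] turn -0.11 j [ 0.33  0.34  1.7  -0.    1.09  1.84]
[[-0.003, 0.0, 0.125], [0, 0, np.float64(-0.0006)]]
[-0.14575337 -0.59399621 -0.19120991]
```

Call:
step_arm(steps=[[[-0.001,0,0.04],[0,0,0],1],[[0,0,0.04],[0,0,0],1],[[0,0,0.03],[0,0,0],1],[[0,0,0],[0,0,0],1],[[0,0,0],[0,0,0],1]])

```text
clock: 15.18
tool_pos: [482.1, 204.3, 74.5]
ee_rot: [[0.998, 0.061, 0.0], [0.061, -0.998, 0.0], [0.0, -0.0, -1.0]]
wrist_force: [0.2, -0.9, -0.8]
width: 34.1
gripper_force: 14.9
```

Call:
step_arm(steps=[[[0,0,0.009],[0,0,0],1],[[0,0,0],[0,0,0],1],[[0,0,0],[0,0,0],1]])

```text
clock: 15.55
tool_pos: [482.0, 204.2, 71.7]
ee_rot: [[0.998, 0.061, 0.0], [0.061, -0.998, 0.0], [0.0, -0.0, -1.0]]
wrist_force: [-0.8, 0.3, -0.3]
width: 34.2
gripper_force: 14.9
```

Call:
step_arm(steps=[[[0,0,0.004],[0,0,0],1],[[0,0,0],[0,0,0],1],[[0,0,0],[0,0,0],1]])

```text
clock: 15.92
tool_pos: [482.0, 204.3, 70.6]
ee_rot: [[0.998, 0.061, 0.0], [0.061, -0.998, 0.0], [0.0, -0.0, -1.0]]
wrist_force: [0.5, 0.3, 1.0]
width: 33.8
gripper_force: 15.0
```

Call:
step_arm(steps=[[[0,0,0.002],[0,0,0],1],[[0,0,0],[0,0,0],1],[[0,0,0],[0,0,0],1]])

```text
clock: 16.3
tool_pos: [482.1, 204.5, 70.4]
ee_rot: [[0.998, 0.061, 0.001], [0.061, -0.998, 0.001], [0.001, -0.0, -1.0]]
wrist_force: [-1.7, 2.0, 6.4]
width: 33.7
gripper_force: 15.0
```

It is on the floor, 6 N. I'll open to about 44 mm, rise and back off.

Call:
step_arm(steps=[[[0,0,0],[0,0,0],0.1],[[0,0,0],[0,0,0],0.1],[[0,0,0],[0,0,0],0.1],[[0,0,-0.05],[0,0,0],0.1],[[0,0,-0.1],[0,0,0],0.1]])

```text
clock: 16.92
tool_pos: [481.5, 204.0, 115.5]
ee_rot: [[0.998, 0.061, -0.002], [0.061, -0.998, -0.001], [-0.002, 0.0, -1.0]]
wrist_force: [-0.1, 0.7, -0.4]
width: 42.5
gripper_force: 0.0
```

Call:
step_arm(steps=[[[0,0,-0.18],[0,0,0],-0.5],[[0,0,-0.18],[0,0,0],-0.5],[[0,-0.18,0],[0,0,0],-0.5],[[0,-0.18,0],[0,0,0],-0.5],[[0,-0.18,0],[0,0,0],-0.5]])

```text
clock: 17.55
tool_pos: [471.8, 367.5, 224.3]
ee_rot: [[0.998, 0.061, 0.001], [0.061, -0.998, 0.001], [0.001, -0.001, -1.0]]
wrist_force: [1.2, -0.4, -0.4]
width: 70.4
gripper_force: 0.0
```

Call:
step_arm(steps=[[[0,-0.18,0],[0,0,0],-0.5],[[0,0,0],[0,0,0],-0.5],[[0,0,0],[0,0,0],-0.5]])

```text
clock: 17.92
tool_pos: [468.7, 419.4, 223.4]
ee_rot: [[0.998, 0.061, 0.0], [0.061, -0.998, -0.0], [0.0, 0.0, -1.0]]
wrist_force: [0.7, -0.2, -0.7]
width: 70.3
gripper_force: 0.0
```

```bash
python3 -c "
from fit import *
q=[486.3,133.8,.062]
ims=[]
for c,(v,u,w) in(('scene',(100,280,145)),('side',(90,205,130))):
    a=save(c,'j_'+c+'.png')[:,:,::-1].copy(); k=400/w
    a=cv2.resize(a[v:v+w,u:u+w],(400,400))
    for n,y in(('thick_block',-61),('thin_block',70)):
        P=place(M[n]+[0,y,5],q); top=P[[2,5,11,8]]
        cv2.polylines(a,[((proj(c,top)-[u,v]+.5)*k).round().astype(np.int32)],True,(255,0,255),1)
    ims.append(a)
cv2.imwrite('pics/j.png',np.hstack(ims));print(get_state()['clock'])"
```

```text
18.025
```

View pics/j.png

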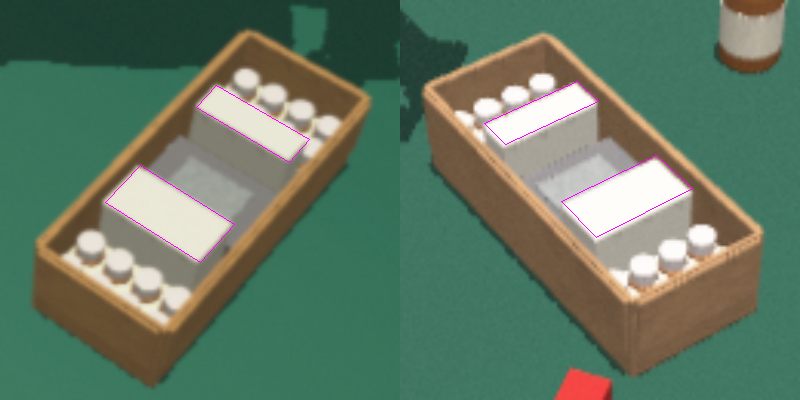

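Both block tops (168,213 and 253,123 in the left half) coincide with the predicted outlines at floor level. The case lies flat between them and the arm is clear.

```bash
python3 -c "
from rig import *
print(finish_job())"
```

```text
the job is handed in; nothing more can be done
None
```

The job is handed in at about 18 s: the thick block stands in the wider gap and the thin block in the narrower one, both on the carton's floor with the meter case flat between them; no verdict came back.

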